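# Index the filter wheel to the green filter

### The job

Take the orange-handled hex driver from the rack and, working through the slot in the top of the camera's filter-wheel housing, push the star wheel round one tooth at a time, lifting the driver clear of the wheel between strokes, until the green filter sits centred in the aperture. Push the teeth towards the left as seen from the robot, so that the yellow filter comes up first and then the green. Then hang the orange driver back in an empty hole of the rack, let go, and leave everything else where it is.

Things in the scene. Friction and masses are not known exactly. Their poses are not given: they have to be found in the camera images.
- filter_wheel: Dark-grey upright filter-wheel housing, bolted: 26 mm thick (x), 128 mm wide (y), 147 mm high, on an aluminium foot 170 mm wide; behind it (-x, to 85 mm) a lens tube and finned camera, lower than its top. Front: 15 mm aperture, bright ring. Origin on the table under its middle; z up, x along the beam away from the robot, y left seen from the robot, along the slot. Yaw within 0.35 rad.
- slot (a point): Middle of the access slot, at the housing's flat top surface, 147 mm above the table. The slot is 44 mm long (housing y), 14 mm wide (housing x), through a 5 mm wall; a bare-metal lip frames it and a white mark shows its middle. Below it stand the wheel's teeth, tips 11 mm under the top surface at the middle; solid metal between the teeth 23 mm under it at the middle, 25 mm at 13 mm to either side.
- gap_right (a point): Point on the top surface in the slot, 13 mm to -y of its middle: over the gap between teeth, about 14 mm wide, at rest in one of the wheel's twelve places. A 6 mm shank goes straight down here, 18 to 20 mm below the top surface, and bears on the middle tooth when moved to +y.
- gap_left (a point): The same 13 mm to +y of the slot's middle. A shank moved level from gap_right to 15 to 18 mm to +y of the middle (1 to 4 mm short of meeting the slot's end) takes the wheel on by one tooth, 30 degrees, and can then be lifted straight out; the slot is too short for two teeth in one stroke. Takes about 3 to 6 N.
- star_wheel: Aluminium star wheel, turning either way about the housing's x. Origin: its centre, 67 mm below the slot. 12 teeth, tips at radius 56 mm, roots 44 mm, 12 mm wide, 8 mm thick. A soft detent gives a place every 30 degrees, a tooth at the slot's middle; the wheel starts within some 3 degrees of one. It is stiff and stays where it is left: carry each tooth the full way over.
- filter_green (a point): Centre of the green filter glass (16 mm across), 36 mm from the wheel's axis. Each tooth tip is painted in its filter's colour: the tooth at the slot's middle tells which filter is in the aperture. As the teeth are pushed to +y there come blue, red, yellow, green, then black, grey, black, clear. At the start blue or red is in the aperture: green is three or two teeth away.
- filter_yellow (a point): Centre of the yellow filter glass, 36 mm from the wheel's axis, 30 degrees ahead of the green: it comes to the aperture one tooth before green.
- aperture (a point): Beam axis in the wheel's plane, fixed in the housing: 31 mm below the slot's middle, 36 mm above the wheel's axis. The filter centred here is the one in the beam.
- rack: Driver rack, fixed: black plate 44 mm (x) by 176 mm (y), 8 mm thick, top 90 mm above the table, on end plates, with three 12 mm chamfered holes at y = -52, 0 and 52 mm, x = 0. Origin on the table under its middle, z up; yaw within 0.3 rad. In each hole hangs a driver, shank down, shoulder on the plate, which in which varies. Only the orange driver's own hole falls empty.
- driver: Orange-handled hex driver, about 70 g, loose: steel shank 6 mm thick and 70 mm long, round handle 26 mm thick and 70 mm long with black flutes and band. Origin at the shank's tip, z towards the handle; shoulder at 70 mm, middle of handle 105 mm, top 140 mm. In the rack it hangs upright, tip 20 mm above the table; its neighbours (blue, grey) are 52 mm apart.
- driver_shoulder (a point): Centre of the flat shoulder of the orange driver, where shank and handle meet, 70 mm from the tip.
- driver_blue: Blue-handled hex driver, same size, hanging in the rack: leave it.
- driver_grey: Grey-handled hex driver, same size, hanging in the rack: leave it.
- post: Bystander: bare steel optics post, 12.7 mm by 75 mm, lying on the table; origin under its middle.
- post_clamp: Bystander: steel post 145 mm high on a black base 60 by 50 mm, with a right-angle clamp and a short cross post.
- lens_mount: Bystander: 25 mm lens in a black ring on a short steel pedestal post, 84 mm high.
- screw_tray: Bystander: light-grey two-compartment tray of screws, 80 by 60 by 24 mm.
- filter_case: Bystander: flat black case, 70 by 70 by 24 mm.
- post_holder: Bystander: black post holder 60 mm high on a base 50 by 75 mm with a thumbscrew.

How it is judged (in metres and radians):
On the way, in this order (a step that is already met when the one before it is completed fails the run):
1. the orange driver bears on the star wheel (contact force between driver and star_wheel above 0.3 N), for 0.02 s.
2. the yellow filter sits in the aperture (centre within 4 mm of the aperture's), the driver clear of the wheel (distance between filter_yellow and aperture below 0.004 m and contact force between driver and star_wheel below 0.1 N and z of driver in the frame of slot above -0.01 m), for 0.1 s.
3. the green filter sits in the aperture (centre within 4 mm of the aperture's), the driver clear of the wheel (distance between filter_green and aperture below 0.004 m and contact force between driver and star_wheel below 0.1 N and z of driver in the frame of slot above -0.01 m), for 0.1 s.
At the end, for the whole second after the job is handed in: The green filter's centre is within 4 mm of the aperture's centre and the wheel is at rest; the orange driver hangs in a rack hole, upright to 0.12 rad, its shoulder on the plate (within 4 to 5 mm of the plate's top), at rest and released (distance between filter_green and aperture below 0.004 m and angle between driver's own z axis and vertical below 0.12 rad and z of driver_shoulder in the frame of rack between 0.086 and 0.095 m and x of driver_shoulder in the frame of rack between -0.008 and 0.008 m and y of driver_shoulder in the frame of rack between -0.062 and 0.062 m and linear speed of driver below 0.02 m/s and angular speed of star_wheel below 0.2 rad/s); the robot touches nothing.
It fails at once if another driver or a bystander is moved by more than 25 mm (distance of any of driver_blue, driver_grey, post, post_clamp, lens_mount, screw_tray, filter_case, post_holder from where it was at the start of the episode above 0.025 m).
It also fails if it takes over 58 s, if anything falls off the work surface, if the arm or the gripper's body presses on something with over 40 N, if the wrist force passes 120 N, or if a joint passes its speed limit or range.

### The arm

A 6-joint arm with a two-finger parallel gripper is mounted at the origin on the work surface. World frame = base frame: x ahead of the robot, y to its left, z up, the work surface at z = 0. Lengths are in mm, angles in rad, forces in N, time in s.
With the tool pointing down it reaches from about 350 to 850 mm from the base axis. Payload 8.1 kg.
Tool frame: the origin (TCP) lies on the centre line of the jaws, within the pads' length; the fingertips stand 25 mm ahead of it and the grasp point (between the pads) lies 6 mm ahead of it; z points along the fingers, x is the direction in which the jaws open and shut, and the axes are right-handed (so a half turn about z gives the same grasp; the last joint's range is limited). The gripper opens to 85 mm and grips with 20 to 120 N. Pads are 22 mm wide; open, the fingers measure 114 mm over their backs; the gripper's body (76 mm by 85 mm) begins 54 mm behind the grasp point. The pads swing forward as they close: fully open they stand 13 mm farther back than shut.
Start: joints at [1.18, 0.13, 1.488, -0, 1.523, -0.085], TCP at [180.612, 572.175, 234.492] pointing down, gripper open.
Joint ranges: [-2.96, 2.96], [-0.89, 2.26], [0.02, 2.5], [-1.34, 4.48], [0, 2.73], [-2.66, 2.66]. Speed limits (rad/s): [2.39, 2.39, 2.79, 3.14, 3.14, 3.14].

### API

Orientations are given as a 3x3 rotation matrix whose columns are the frame's x, y, z axes.
In Python, from plant import r gives the robot as it stands. The module is installed in compiled form; this text tells all that it offers.
- The arm moves only by the tool send_rows, never from a script. Its argument "moves" is a list of rows, each a list of 7 numbers: the turn, a rotation vector about the tool's x, y, z in rad, then the shift along the tool's x, y, z in m, then the gripper command: -1 is shut, 1 is fully open, values between are in proportion. In form: [[rx, ry, rz, dx, dy, dz, jaw], ...]. A call has 1 to 20 rows; each row is the pose to reach, as a shift and turn from the pose measured when the call began, along the tool's axes at that moment; what a row does not reach only later rows make up. A row lasts 1/8 s, in which the tool goes at most 62.5 mm and 10.7 degrees, less where a joint would pass 70% of its speed; a pose out of reach is approached as far as the arm can. A call with a gripper value outside its range is refused whole. The fingers move at their own pace and stop on an object; "force" is the grip in N (left out, the last holds). Time passes only in rows, so rows that repeat a pose let the fingers close. It gives the time, the measured TCP pose, the force and the opening at its end, in the units of the state.
- r.sense(): the state, without advancing time (a new reading comes with each control period).
- r.camera(name): name is "side" or "top"; returns a dict with "image" (420x560x3 uint8, red, green, blue), "depth" (420x560 float32, mm along the optical axis (not along the pixel's ray), 0 where there is no reading), "camera_matrix" (3x3 intrinsics, pixels), "origin" and "orientation" of the camera in the world. Camera axes: x right, y up, looking along -z (the intrinsics and any distortion apply to the point x, -y, -z); pixel columns grow to the right and rows downward; lengths in mm; the calibration is good to about 2 mm. A picture is of the moment at which its call begins.
- r.job_done(): hands the job in, once; it reports no verdict.
The state is a dict: "clock": time; "qpos": joint angles; "joint_velocities": joint speeds; "tau": joint torques, N m; "ee_pos": TCP position; "tool_rot": TCP orientation; "contact_force": force on the tool from outside, world axes, zero at the start; "moment": the same for the moment, N m; "finger_gap": finger opening in mm.
Only numpy, scipy, OpenCV 4.12 (cv2) and the standard library are available. Lean on these libraries where they do the work, as an engineer would, in place of code of your own. Each camera call takes 0.05 s, during which the arm holds its last target.

## Working session

There is one attempt and no reset: what is moved stays moved. The work goes in short steps, Python scripts to look and compute and a tool call to move; the robot and the scene stay as the last step left them, time stands still between calls to the robot, and variables do not carry over. Pictures are saved under pics/ and viewed, and the job is handed in when it is done.

Besides the shell and the picture viewer there is one more tool, called after ">>>" as name(argument=value, ...), one argument or row to a line, values as JSON. send_rows: Moves the arm, as the interface text tells. Its arguments: {"type":"object","properties":{"moves":{"type":"array"},"force":{"type":"number"}},"required":["moves"]}

```bash
mkdir -p pics; cat > h.py <<'E'
import numpy as np, cv2, pickle
from plant import r
def grab(n,tag):
    c=r.camera(n); pickle.dump(c,open(f'{tag}.pkl','wb')); cv2.imwrite(f'pics/{tag}.png',c['image'][:,:,::-1]); return c
def world(c):
    K=np.array(c['camera_matrix']);d=c['depth']
    v,u=np.mgrid[0:d.shape[0],0:d.shape[1]]
    x=(u-K[0,2])/K[0,0]*d; y=(v-K[1,2])/K[1,1]*d
    P=np.stack([x,-y,-d],-1)
    return P@np.array(c['orientation']).T+np.array(c['origin'])
def proj(c,P):
    K=np.array(c['camera_matrix']); p=(np.asarray(P)-c['origin'])@np.array(c['orientation'])
    return np.stack([K[0,0]*p[...,0]/-p[...,2]+K[0,2],K[1,1]*-p[...,1]/-p[...,2]+K[1,2]],-1)
E
python3 - <<'E'
from h import *
for n in('side','top'):
    c=grab(n,n+'0'); print(n,c['camera_matrix'],c['origin'],c['orientation'],[k for k in c])
print(r.sense())
E
```

```text
side [[487.16050593   0.         280.5778227 ]
 [  0.         487.16050593 217.0324838 ]
 [  0.           0.           1.        ]] [  60.80102515 -797.32853382 1136.03562878] [[ 0.82912491  0.41877532 -0.370377  ]
 [-0.55906205  0.6225255  -0.54764188]
 [ 0.00123023  0.66112724  0.75027279]] ['image', 'depth', 'camera_matrix', 'origin', 'orientation']
top [[429.74218463   0.         285.55641461]
 [  0.         429.74218463 207.95981857]
 [  0.           0.           1.        ]] [ 443.91971864  -16.22616776 1232.7792171 ] [[ 0.00557142  0.99368002 -0.11211141]
 [-0.99985948  0.00730821  0.01508668]
 [ 0.01581067  0.1120116   0.99358111]] ['image', 'depth', 'camera_matrix', 'origin', 'orientation']
{'clock': 0.1, 'qpos': array([ 1.17958734e+00,  1.31099210e-01,  1.48919205e+00,  6.01721927e-06,
        1.52299508e+00, -8.53915180e-02]), 'joint_velocities': array([ 0.00102738, -0.00091658, -0.00383518, -0.00054977, -0.00040139,
        0.00011878]), 'tau': array([ 2.01422874e-03, -5.70953715e+01, -5.01943338e+01, -9.05555839e-05,
        8.11530801e-03, -4.31980800e-05]), 'ee_pos': array([180.42523591, 571.70844555, 233.52931936]), 'tool_rot': array([[ 3.01072546e-01,  9.53601016e-01, -6.51371023e-04],
       [ 9.53599746e-01, -3.01073213e-01, -1.56343788e-03],
       [-1.68700631e-03, -1.50439021e-04, -9.99998566e-01]]), 'contact_force': array([-0.24588611,  0.78266393, -0.91653164]), 'moment': array([ 0.04000816, -0.03198079,  0.00061951]), 'finger_gap': 85.39310058367818}
```

View pics/side0.png

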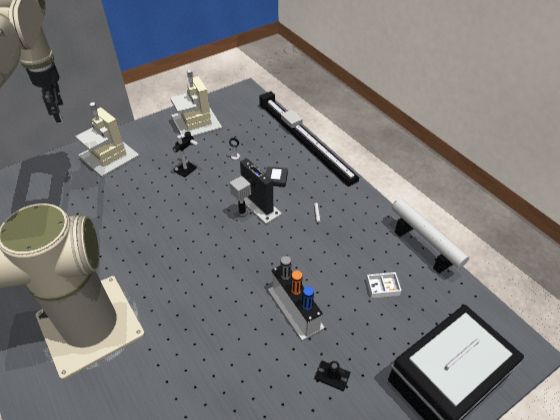

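View pics/top0.png

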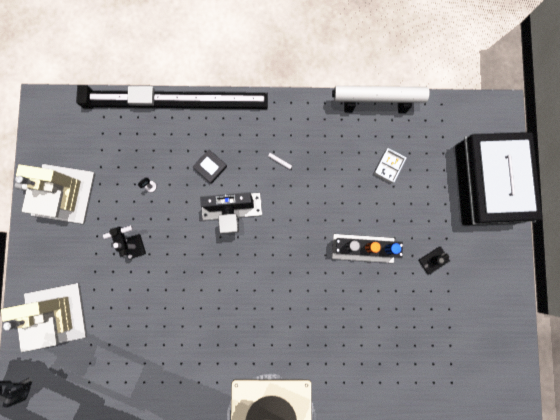

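The side view shows the rack at about (297,300) with the orange driver in the middle hole, and the housing at (257,187). The top view shows the slot at about (228,201) and the orange driver at (376,247). Next I'll zoom in and measure.

```bash
python3 - <<'E'
from h import *
for t in('top0','side0'):
    c=pickle.load(open(t+'.pkl','rb')); W=world(c); im=c['image'].astype(int)
    hsv=cv2.cvtColor(c['image'],cv2.COLOR_RGB2HSV)
    # housing top plane
    m=(abs(W[...,2]-147)<4)&(W[...,0]>350)&(W[...,0]<750)&(W[...,1]>0)&(W[...,1]<300)
    n,l,s,ce=cv2.connectedComponentsWithStats(m.astype(np.uint8))
    for i in range(1,n):
        if s[i,4]>30:
            P=W[l==i]; R=cv2.minAreaRect(P[:,:2].astype(np.float32)); print(t,'z147',s[i],P.mean(0),R)
    m=(abs(W[...,2]-90)<4)&(W[...,0]>350)&(W[...,0]<600)&(W[...,1]>-420)&(W[...,1]<-100)
    n,l,s,ce=cv2.connectedComponentsWithStats(m.astype(np.uint8))
    if m.sum()>20:
            P=W[m]; R=cv2.minAreaRect(P[:,:2].astype(np.float32)); print(t,'z90',m.sum(),P.mean(0),R)
    m=(abs(W[...,2]-160)<6)&(W[...,0]>300)&(W[...,0]<600)&(W[...,1]>-450)&(W[...,1]<-100)
    n,l,s,ce=cv2.connectedComponentsWithStats(m.astype(np.uint8))
    for i in range(1,n):
        if s[i,4]>20:
            P=W[l==i]; print(t,'top',s[i],P.mean(0),cv2.minEnclosingCircle(P[:,:2].astype(np.float32)), c['image'][l==i].mean(0))
c=pickle.load(open('top0.pkl','rb'))['image']
a=cv2.resize(c[180:240,190:270],None,fx=8,fy=8,interpolation=cv2.INTER_CUBIC)
cv2.imwrite('pics/ztop.png',a[:,:,::-1])
a=cv2.resize(c[225:275,325:410],None,fx=8,fy=8,interpolation=cv2.INTER_CUBIC);cv2.imwrite('pics/zrack.png',a[:,:,::-1])
c=pickle.load(open('side0.pkl','rb'))['image']
a=cv2.resize(c[150:230,220:300],None,fx=7,fy=7,interpolation=cv2.INTER_CUBIC)
cv2.imwrite('pics/zside.png',a[:,:,::-1])
E
```

```text
top0 z147 [200 192  51  14 402] [589.02134058 120.75263457 147.2235269 ] ((589.0126953125, 121.29930114746094), (26.386760711669922, 128.22915649414062), 5.491459846496582)
top0 z90 657 [ 470.21225638 -248.92153674   89.98108667] ((470.41790771484375, -256.2705993652344), (177.02182006835938, 44.00239181518555), 86.54122161865234)
top0 top [349 240  11  11  86] [ 473.57029883 -203.97550339  159.7647884 ] ((473.1859130859375, -204.08937072753906), 12.803372383117676) [195.51162791 190.63953488 191.56976744]
top0 top [370 242  11  10  86] [ 470.21166276 -255.41402332  159.48961743] ((469.8859558105469, -256.6790771484375), 13.313118934631348) [234.13953488 171.72093023  77.89534884]
top0 top [390 243  11  10  86] [ 467.30043988 -307.4277696   159.82465868] ((466.84783935546875, -307.5699157714844), 13.093518257141113) [ 74.90697674 140.75581395 232.02325581]
side0 z147 [240 158  33  28 230] [589.23682428 114.41255335 146.21601754] ((588.7526245117188, 116.10873413085938), (29.6531982421875, 130.67276000976562), 5.824027061462402)
side0 z90 567 [ 462.89154446 -276.22534642   89.34047307] ((470.1958312988281, -259.65789794921875), (179.07225036621094, 45.506229400634766), 86.69000244140625)
side0 top [281 256  10  10  78] [ 472.7528317  -210.2272671   159.05360579] ((473.7092590332031, -209.47940063476562), 13.556528091430664) [136.94871795 136.42307692 137.44871795]
side0 top [291 271  11  10  84] [ 469.30160232 -261.54899943  158.41344152] ((470.448486328125, -259.9370422363281), 14.178278923034668) [205.51190476 127.03571429  66.05952381]
side0 top [303 287  11  10  86] [ 466.42313741 -312.86550124  158.45698003] ((466.7275390625, -312.76220703125), 12.917271614074707) [ 54.70930233 101.98837209 193.1627907 ]
```

View pics/ztop.png

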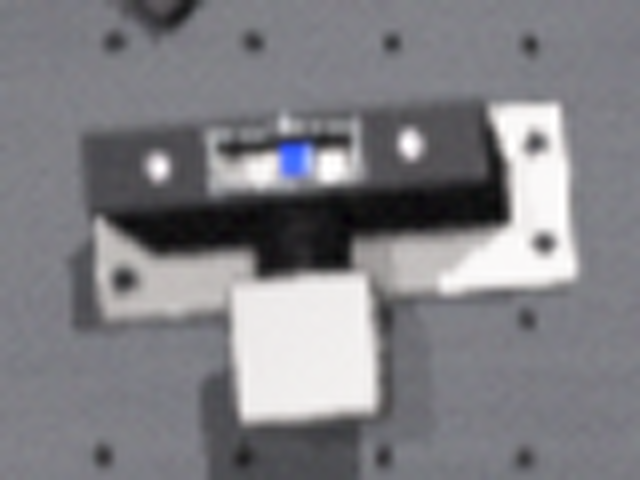

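View pics/zrack.png

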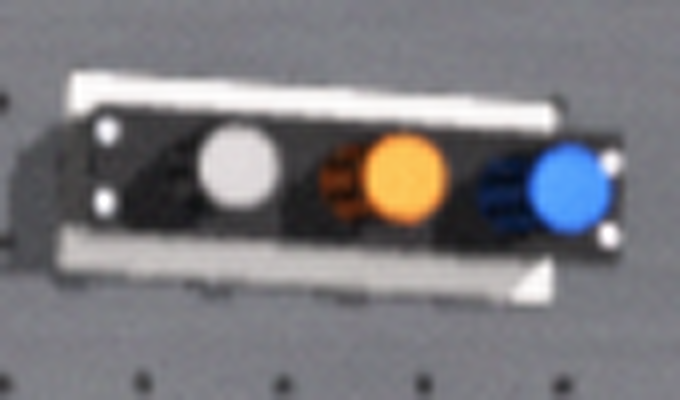

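View pics/zside.png

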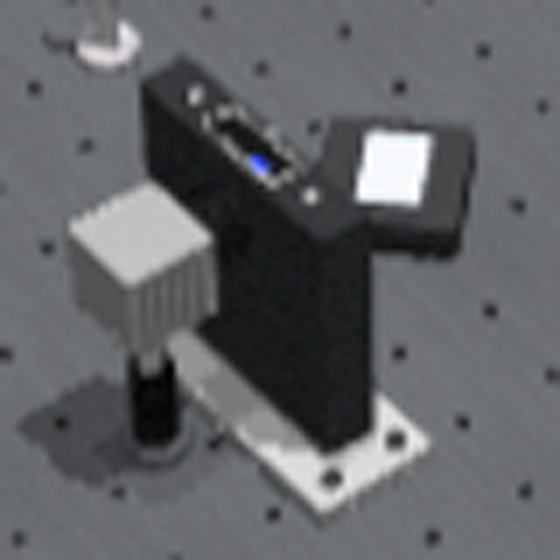

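```bash
cat >> h.py <<'E'
from scipy.spatial.transform import Rotation as Ro
def plan(targets):
    """targets: (x,y,z,tool-x angle deg)"""
    s=r.sense(); R=np.array(s['tool_rot']); p=np.array(s['ee_pos'])
    print('clk',s['clock'],'at',p.round(1),'ang',np.degrees(np.arctan2(R[1,0],R[0,0])).round(2),'F',np.array(s['contact_force']).round(2),'gap',s['finger_gap'])
    for x,y,z,a in targets:
        c,n=np.cos(np.radians(a)),np.sin(np.radians(a))
        T=np.array([[c,n,0],[n,-c,0],[0,0,-1.]])
        rv=Ro.from_matrix(R.T@T).as_rotvec(); d=R.T@(np.array([x,y,z])-p)/1000
        print(np.r_[rv.round(4),d.round(4)].tolist())
E
python3 - <<'E'
from h import *
plan([(480,200,300,40),(500,-60,300,0),(470.3,-258,260,-3.4),(470.3,-258,200,-3.4)])
E
```

```text
clk 0.1 at [180.4 571.7 233.5] ang 72.48 F [-0.25  0.78 -0.92] gap 85.39310058367818
[0.0003, 0.0017, 0.5668, -0.2644, 0.3976, -0.0661]
[0.0009, 0.0016, 1.265, -0.5063, 0.4949, -0.0657]
[0.001, 0.0015, 1.3243, -0.704, 0.5262, -0.0254]
[0.001, 0.0015, 1.3243, -0.7039, 0.5262, 0.0346]
```

>>> send_rows(
  moves=[
    [0,0,0.2,-0.07,0.1,-0.066,1],
    [0,0,0.5668,-0.2644,0.3976,-0.0661,1],
    [0,0,0.5668,-0.2644,0.3976,-0.0661,1],
    [0,0,0.5668,-0.2644,0.3976,-0.0661,1],
    [0,0,0.5668,-0.2644,0.3976,-0.0661,1],
    [0,0,0.5668,-0.2644,0.3976,-0.0661,1],
    [0,0,0.5668,-0.2644,0.3976,-0.0661,1],
    [0,0,0.5668,-0.2644,0.3976,-0.0661,1],
    [0,0,1.265,-0.5063,0.4949,-0.0657,1],
    [0,0,1.265,-0.5063,0.4949,-0.0657,1],
    [0,0,1.265,-0.5063,0.4949,-0.0657,1],
    [0,0,1.265,-0.5063,0.4949,-0.0657,1],
    [0,0,1.265,-0.5063,0.4949,-0.0657,1],
    [0.001,0.0015,1.3243,-0.704,0.5262,-0.0254,1],
    [0.001,0.0015,1.3243,-0.704,0.5262,-0.0254,1],
    [0.001,0.0015,1.3243,-0.704,0.5262,-0.0254,1],
    [0.001,0.0015,1.3243,-0.704,0.5262,-0.0254,1],
    [0.001,0.0015,1.3243,-0.704,0.5262,-0.0254,1],
    [0.001,0.0015,1.3243,-0.704,0.5262,-0.0254,1],
  ],
)

```text
clock: 2.48
ee_pos: [471.0, -256.4, 260.4]
tool_rot: [[0.998, -0.057, 0.001], [-0.057, -0.998, 0.0], [0.001, -0.0, -1.0]]
contact_force: [0.8, 0.6, -0.0]
finger_gap: 85.4
```

```bash
python3 - <<'E'
from h import *
plan([(470.3,-258,200,-3.4),(470.3,-258,136,-3.4)])
c=grab('side','s1')['image']; t=grab('top','t1')['image']
a=cv2.resize(c[170:350,220:370],(450,540),interpolation=cv2.INTER_CUBIC);b=cv2.resize(t[200:300,320:420],(540,540))[:,:340]
cv2.imwrite('pics/z1.png',np.hstack([a,b])[:,:,::-1])
E
```

```text
clk 2.475 at [ 471.  -256.4  260.4] ang -3.29 F [ 0.76  0.6  -0.01] gap 85.40525760254692
[-0.0005, -0.0005, 0.0019, -0.0006, 0.0016, 0.0604]
[-0.0005, -0.0005, 0.0019, -0.0007, 0.0017, 0.1244]
```

View pics/z1.png

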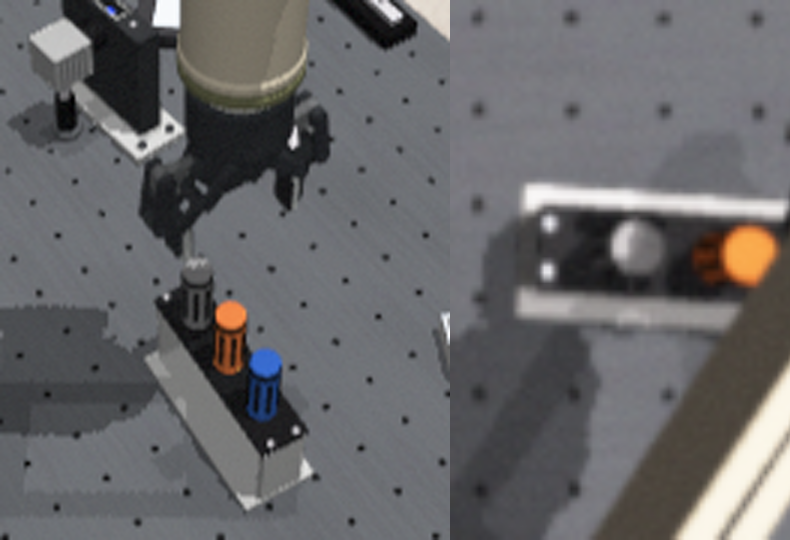

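The gripper is above the rack, with its fingers on either side of the row of drivers. I'll lower it most of the way and check again.

>>> send_rows(
  moves=[
    [0,0,0.002,-0.0007,0.0016,0.04,1],
    [0,0,0.002,-0.0007,0.0016,0.08,1],
    [0,0,0.002,-0.0007,0.0016,0.08,1],
  ],
)

```text
clock: 2.95
ee_pos: [468.7, -255.5, 177.5]
tool_rot: [[0.998, -0.057, -0.004], [-0.057, -0.998, 0.004], [-0.005, -0.003, -1.0]]
contact_force: [-0.0, -0.3, 0.2]
finger_gap: 85.3
```

```bash
python3 - <<'E'
from h import *
plan([(470.3,-258,136,-3.4)])
c=grab('side','s2'); W=world(c)
print(proj(c,[[470.3,-258,160],[470.3,-258,180]]))
a=cv2.resize(c['image'][210:350,230:360],None,fx=5,fy=5,interpolation=cv2.INTER_CUBIC)[:600]
cv2.imwrite('pics/z2.png',a[:,:,::-1])
E
```

```text
clk 2.95 at [ 468.7 -255.5  177.5] ang -3.27 F [-0.03 -0.33  0.23] gap 85.28976290685132
[-0.0034, 0.0047, 0.0022, 0.0019, 0.0025, 0.0415]
[[295.78224158 274.05892036]
 [295.98848774 269.26142825]]
```

View pics/z2.png

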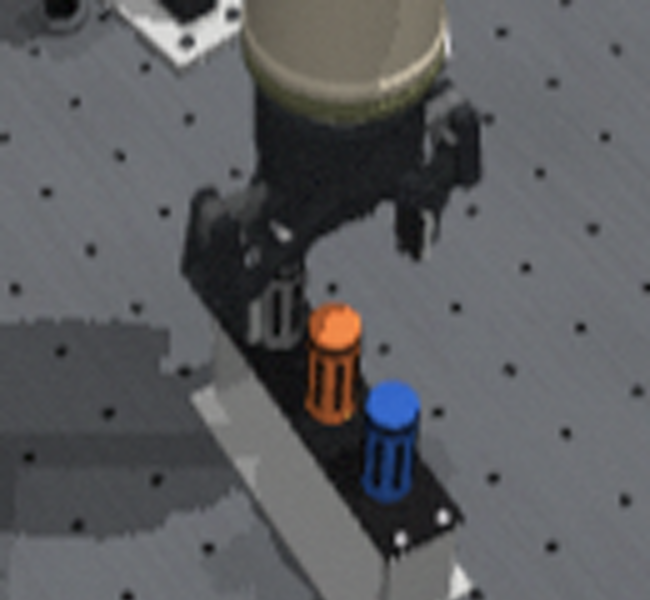

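>>> send_rows(
  moves=[
    [-0.0034,0.0047,0.002,0.0019,0.0025,0.02,1],
    [-0.0034,0.0047,0.002,0.0019,0.0025,0.0415,1],
    [-0.0034,0.0047,0.002,0.0019,0.0025,0.0415,1],
    [-0.0034,0.0047,0.002,0.0019,0.0025,0.0415,1],
  ],
)

```text
clock: 3.5
ee_pos: [472.9, -259.6, 141.1]
tool_rot: [[0.998, -0.059, 0.006], [-0.059, -0.998, -0.004], [0.006, 0.004, -1.0]]
contact_force: [-1.2, 0.2, 0.5]
finger_gap: 85.6
```

```bash
python3 - <<'E'
from h import *
plan([(470.3,-258,136,-3.4)])
c=grab('side','s3'); W=world(c)
a=cv2.resize(c['image'][210:350,230:360],None,fx=5,fy=5,interpolation=cv2.INTER_CUBIC)[:600]
cv2.imwrite('pics/z3.png',a[:,:,::-1])
# finger points between z 112 and 150 
W2=world(c)
m=(W2[...,2]>115)&(W2[...,2]<170)&(abs(W2[...,0]-470)<80)&(abs(W2[...,1]+256)<25)
n,l,s,ce=cv2.connectedComponentsWithStats(m.astype(np.uint8))
for i in range(1,n):
    if s[i,4]>8: P=W2[l==i]; print(s[i],P.min(0).round(1),P.max(0).round(1),c['image'][l==i].mean(0).round())
E
```

```text
clk 3.5 at [ 472.9 -259.6  141.1] ang -3.38 F [-1.2   0.22  0.47] gap 85.57885426701478
[0.0035, -0.006, 0.0003, -0.0027, -0.0015, 0.0051]
[310 262   9  10  37] [ 514.6 -276.4  150.5] [ 527.2 -251.7  169.9] [53. 54. 55.]
[291 271  11  19 182] [ 456.8 -275.3  116.4] [ 483.2 -247.8  163. ] [112.  59.  32.]
[277 281   8   7  25] [ 416.8 -269.6  152.6] [ 428.7 -252.6  169. ] [73. 74. 74.]
```

View pics/z3.png

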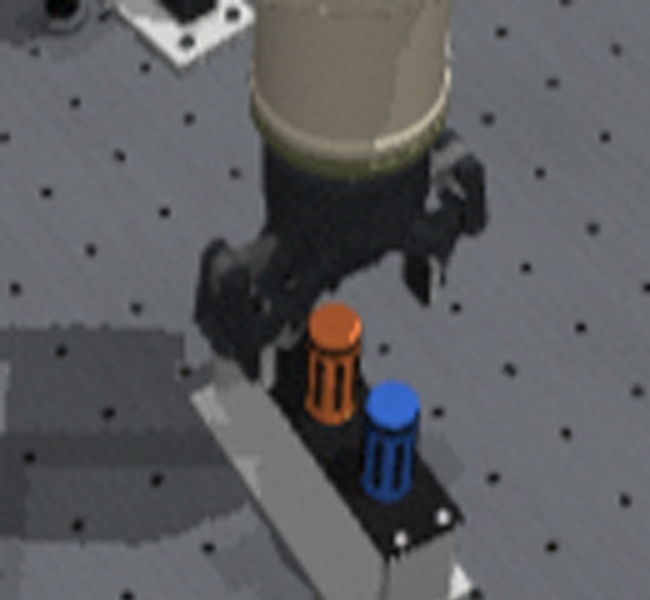

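```bash
python3 - <<'E'
from h import *
for i in range(5):
    s=r.sense(); print(s['clock'],s['ee_pos'].round(2),s['qpos'].round(4),s['joint_velocities'].round(3)); r.camera('side')
E
```

```text
3.55 [ 472.89 -259.72  141.03] [-0.5973  0.0247  1.773   0.      1.3368 -0.5382] [-0.002  0.001  0.007  0.001 -0.006 -0.001]
3.6 [ 472.75 -259.72  140.75] [-0.5974  0.0248  1.7733  0.      1.3365 -0.5382] [-0.002  0.005  0.008  0.002 -0.005 -0.001]
3.65 [ 472.58 -259.68  140.44] [-0.5975  0.025   1.7737 -0.      1.3362 -0.5382] [-0.001  0.005  0.01   0.001 -0.003 -0.   ]
3.7 [ 472.37 -259.55  140.05] [-5.9760e-01  2.5300e-02  1.7742e+00  1.0000e-04  1.3361e+00 -5.3820e-01] [-0.001  0.005  0.008  0.002 -0.004  0.001]
3.75 [ 472.18 -259.47  139.7 ] [-0.5976  0.0255  1.7746 -0.      1.3359 -0.5383] [-0.001  0.006  0.008  0.001 -0.003 -0.   ]
```

>>> send_rows(
  moves=[
    [0.0035,-0.005,0,-0.002,-0.0014,0.004,1],
    [0.0035,-0.005,0,-0.002,-0.0014,0.004,1],
    [0.0035,-0.005,0,-0.002,-0.0014,0.004,1],
    [0.0035,-0.005,0,-0.002,-0.0014,0.004,0.2],
    [0.0035,-0.005,0,-0.002,-0.0014,0.004,-0.2],
    [0.0035,-0.005,0,-0.002,-0.0014,0.004,-0.4],
    [0.0035,-0.005,0,-0.002,-0.0014,0.004,-1],
    [0.0035,-0.005,0,-0.002,-0.0014,0.004,-1],
    [0.0035,-0.005,0,-0.002,-0.0014,0.004,-1],
    [0.0035,-0.005,0,-0.002,-0.0014,0.004,-1],
  ],
  force=80,
)

```text
clock: 5.05
ee_pos: [470.4, -258.0, 135.7]
tool_rot: [[0.998, -0.059, -0.0], [-0.059, -0.998, 0.001], [-0.0, -0.001, -1.0]]
contact_force: [0.2, -0.2, 3.4]
finger_gap: 24.1
```

```bash
python3 - <<'E'
from h import *
plan([(470.3,-258,136,-3.4)])
c=grab('side','s4'); print(r.sense()['ee_pos'],r.sense()['tool_rot'].round(4))
a=cv2.resize(c['image'][210:350,230:360],None,fx=5,fy=5,interpolation=cv2.INTER_CUBIC)[:600]
cv2.imwrite('pics/z4.png',a[:,:,::-1])
E
```

```text
clk 5.05 at [ 470.4 -258.   135.7] ang -3.4 F [ 0.17 -0.17  3.44] gap 24.122870246254646
[-0.0005, 0.0001, -0.0, -0.0001, -0.0, -0.0003]
[ 470.34125595 -258.03274543  135.71854696] [[ 9.982e-01 -5.940e-02 -0.000e+00]
 [-5.940e-02 -9.982e-01  6.000e-04]
 [-0.000e+00 -6.000e-04 -1.000e+00]]
```

View pics/z4.png

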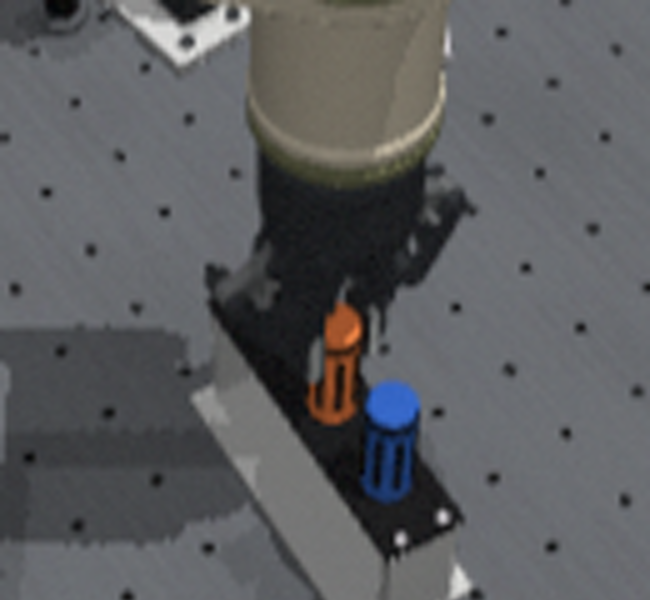

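Grasped: the gap is 24 mm and the driver is upright. I'll lift straight up, then carry it to above the slot.

>>> send_rows(
  moves=[
    [0,0,0,0,0,-0.03,-1],
    [0,0,0,0,0,-0.07,-1],
    [0,0,0,0,0,-0.11,-1],
    [0,0,0,0,0,-0.15,-1],
    [0,0,0,0,0,-0.165,-1],
    [0,0,0,0,0,-0.165,-1],
  ],
)

```text
clock: 5.85
ee_pos: [470.6, -258.3, 300.7]
tool_rot: [[0.998, -0.059, 0.001], [-0.059, -0.998, 0.0], [0.001, -0.0, -1.0]]
contact_force: [-0.0, -0.4, -0.6]
finger_gap: 23.7
```

```bash
python3 - <<'E'
from h import *
plan([(530,-80,290,-45),(590.1,106,290,-84.5)])
E
```

```text
clk 5.85 at [ 470.6 -258.3  300.7] ang -3.4 F [-0.02 -0.37 -0.59] gap 23.66958092931499
[-0.0004, -0.0005, 0.726, 0.0487, -0.1815, 0.0107]
[-0.0005, -0.0003, 1.4154, 0.0977, -0.3707, 0.0108]
```

>>> send_rows(
  moves=[
    [0,0,0.18,0.012,-0.045,0,-1],
    [0,0,0.36,0.024,-0.09,0.005,-1],
    [0,0,0.54,0.036,-0.135,0.01,-1],
    [0,0,0.726,0.0487,-0.1815,0.0107,-1],
    [0,0,0.9,0.06,-0.225,0.0107,-1],
    [0,0,1.07,0.073,-0.275,0.0107,-1],
    [0,0,1.24,0.085,-0.325,0.0107,-1],
    [0,0,1.4154,0.0977,-0.3707,0.0108,-1],
    [0,0,1.4154,0.0977,-0.3707,0.0108,-1],
    [0,0,1.4154,0.0977,-0.3707,0.0108,-1],
    [0,0,1.4154,0.0977,-0.3707,0.0108,-1],
    [0,0,1.4154,0.0977,-0.3707,0.0108,-1],
  ],
)

```text
clock: 7.35
ee_pos: [590.0, 104.9, 289.9]
tool_rot: [[0.095, -0.995, 0.0], [-0.995, -0.095, 0.0], [0.0, -0.0, -1.0]]
contact_force: [0.7, -0.0, 0.1]
finger_gap: 23.9
```

```bash
python3 - <<'E'
from h import *
c=grab('side','s5');t=grab('top','t5')
plan([(590.1,106,290,-84.5)])
a=cv2.resize(c['image'][100:220,190:310],None,fx=5,fy=5,interpolation=cv2.INTER_CUBIC)[:600]
cv2.imwrite('pics/z5.png',a[:,:,::-1])
a=cv2.resize(t['image'][150:270,170:290],None,fx=4,fy=4,interpolation=cv2.INTER_CUBIC)
cv2.imwrite('pics/z5t.png',a[:,:,::-1])
E
```

```text
clk 7.45 at [590.1 105.2 290.2] ang -84.55 F [-0.22 -0.94 -0.69] gap 23.650259364113307
[-0.0009, 0.0001, -0.0008, -0.0008, -0.0001, 0.0002]
```

View pics/z5.png

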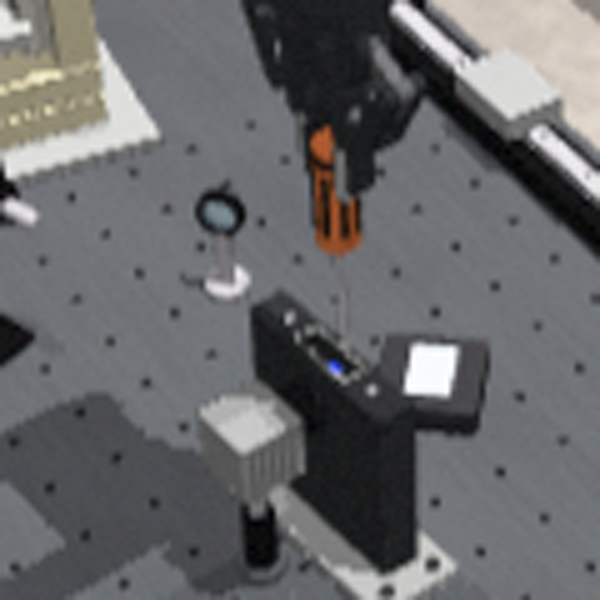

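View pics/z5t.png

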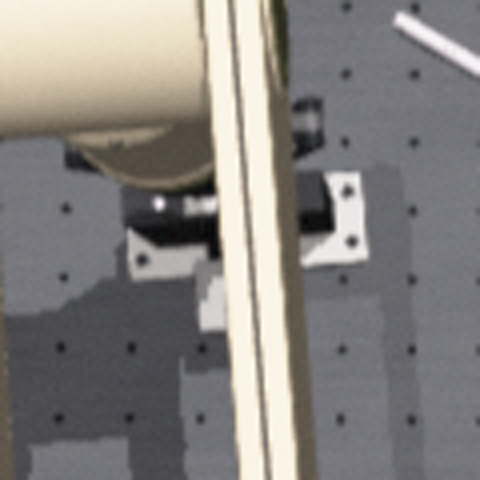

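```bash
cat >> h.py <<'E'
def rayz(c,uv,z):
    K=np.array(c['camera_matrix']); u,v=uv
    d=np.array(c['orientation'])@np.array([(u-K[0,2])/K[0,0],-(v-K[1,2])/K[1,1],-1.])
    o=np.array(c['origin']); return o+d*(z-o[2])/d[2]
E
python3 - <<'E'
from h import *
c=pickle.load(open('s5.pkl','rb')); im=c['image']
# screws
g=cv2.cvtColor(im,cv2.COLOR_RGB2GRAY).astype(float)
def blob(c,u,v,w=3):
    g=cv2.cvtColor(c['image'],cv2.COLOR_RGB2GRAY).astype(float)[v-w:v+w+1,u-w:u+w+1]
    g=np.clip(g-np.median(g)-25,0,None); yy,xx=np.mgrid[-w:w+1,-w:w+1]
    return (u+(g*xx).sum()/g.sum(), v+(g*yy).sum()/g.sum())
t0=pickle.load(open('top0.pkl','rb')); s0=pickle.load(open('side0.pkl','rb'))
for n,cc,a,b in(('side',s0,(248,164),(264,178)),('side5',c,(248,164),(264,178)),('top',t0,(210,201),(241,198))):
    A=rayz(cc,blob(cc,*a),147);B=rayz(cc,blob(cc,*b),147); d=A-B
    print(n,A.round(1),B.round(1),'mid',((A+B)/2).round(1),'yaw',np.degrees(np.arctan2(-d[0],d[1])),np.hypot(*d[:2]))
# orange mask
hsv=cv2.cvtColor(im,cv2.COLOR_RGB2HSV); m=(hsv[...,0]<20)&(hsv[...,1]>130)&(hsv[...,2]>50)
sub=m[120:156,245:270]; 
for i,row in enumerate(sub): print(120+i,''.join('#' if x else '.' for x in row))
print(im[150:172,252:264].sum(2)//3)
W=world(c); mm=np.zeros_like(m); mm[120:156,245:270]=sub; P=W[mm]; print(P.min(0),P.max(0))
# shoulder circle projection for candidate positions
z=290.2-115.7+70
for xy in((590.1,105.2),(590,103)):
    th=np.linspace(0,2*np.pi,60); C=np.c_[xy[0]+13*np.cos(th),xy[1]+13*np.sin(th),np.full(60,z)]
    p=proj(c,C); print(xy,'bot circ',p.min(0),p.max(0),'axis',proj(c,[[*xy,z],[*xy,z-70]]))
E
```

```text
side [587.1 153.3 147. ] [594.3  80.5 147. ] mid [590.7 116.9 147. ] yaw 5.655955508294112 73.13092692460981
side5 [587.3 154.2 147. ] [594.3  80.4 147. ] mid [590.8 117.3 147. ] yaw 5.442859892918129 74.0989922773585
top [584.3 161.2 147. ] [592.3  81.3 147. ] mid [588.3 121.2 147. ] yaw 5.709839615417056 80.21612412498945
120 .........................
121 .........................
122 .........................
123 .........................
124 .........................
125 .........##..............
126 ........####.............
127 .......#####.............
128 .......#####.............
129 .......####..............
130 .......####..............
131 ........####.............
132 .........##..............
133 .......##................
134 ........####.............
135 ........####.............
136 ........#.##.............
137 ........####.............
138 ........##.#.............
139 ........##.#.............
140 ........##.##..#.........
141 ........##.##.##.........
142 ........##.##.##.........
143 ........##.######........
144 ........##.######........
145 ........##.###.##...
[... 1100 characters left out ...]
 108 113 115 116 116]
 [109  80 116  92  84  90 120 113 116 115 113 115]
 [ 36  24  65  88  82  63 103 117 120 115 114 114]
 [ 22  26  23  40  76  86 122 126 117 119 117 114]
 [ 79  36  24  26  32  84 128 122 100 115 118 116]
 [108  53  28  27  28  33  66 113  86  96 115 117]
 [ 78  73  46  31  25  26  31  97  98 109  94 109]]
[  60.80102515 -797.32853382  247.02256909] [ 598.11057123  116.25597623 1136.03562878]
(590.1, 105.2) bot circ [251.97056566 144.43252418] [261.2898775  150.54242248] axis [[256.63147597 147.46865916]
 [257.49261781 166.0266933 ]]
(590, 103) bot circ [252.35591584 144.86971047] [261.68357358 150.99079888] axis [[257.02106677 147.91138856]
 [257.86846037 166.46927704]]
```

The driver hangs upright above the right part of the slot: handle bottom at about (257,150), shank column about 258. Combining both cameras puts the slot's middle at about (589.6,118.6), yaw 5.6°. Blue is at the middle, so three strokes are needed. I'll lower to just above the slot and check there.

>>> send_rows(
  moves=[
    [-0.001,0,-0.0008,0.0006,-0.001,0.01,-1],
    [-0.001,0,-0.0008,0.0006,-0.001,0.0225,-1],
    [-0.001,0,-0.0008,0.0006,-0.001,0.0225,-1],
    [-0.001,0,-0.0008,0.0006,-0.001,0.0225,-1],
    [-0.001,0,-0.0008,0.0006,-0.001,0.0225,-1],
  ],
)

```text
clock: 8.07
ee_pos: [591.4, 104.8, 268.2]
tool_rot: [[0.096, -0.995, 0.001], [-0.995, -0.096, 0.0], [-0.0, -0.001, -1.0]]
contact_force: [-0.4, 0.1, -0.7]
finger_gap: 23.8
```

```bash
python3 - <<'E'
from h import *
c=grab('side','s6')
plan([(591,104.7,267.7,-84.4),(591,104.7,243.7,-84.4)])
a=cv2.resize(c['image'][130:200,220:290],None,fx=8,fy=8,interpolation=cv2.INTER_CUBIC)[:600]
cv2.imwrite('pics/z6.png',a[:,:,::-1])
E
```

```text
clk 8.125 at [591.4 104.8 268.2] ang -84.5 F [-0.56  0.18 -0.77] gap 23.56028571026887
[-0.0008, -0.0, -0.0017, 0.0, 0.0004, 0.0005]
[-0.0008, -0.0, -0.0017, 0.0, 0.0005, 0.0245]
```

View pics/z6.png

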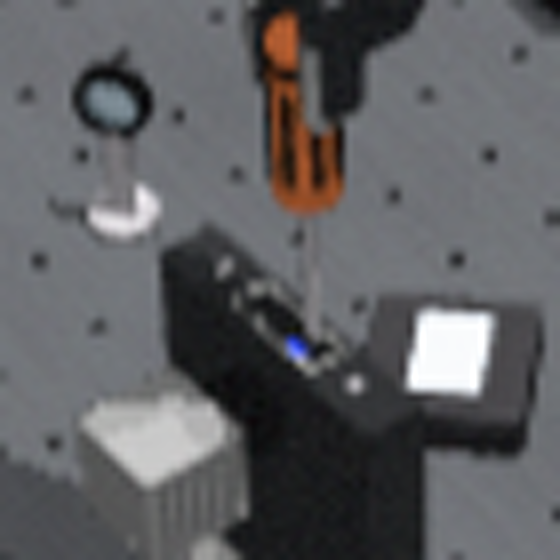

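The tip, at about (315,335) in the crop, hangs over the right gap between the blue tooth and the slot's end. I'll descend.

>>> send_rows(
  moves=[
    [-0.001,0,-0.001,0,0.0004,0.006,-1],
    [-0.001,0,-0.001,0,0.0004,0.012,-1],
    [-0.001,0,-0.001,0,0.0004,0.018,-1],
    [-0.001,0,-0.001,0,0.0004,0.0245,-1],
    [-0.001,0,-0.001,0,0.0004,0.0245,-1],
    [-0.001,0,-0.001,0,0.0004,0.0245,-1],
    [-0.001,0,-0.001,0,0.0004,0.0245,-1],
  ],
)

```text
clock: 9.0
ee_pos: [591.2, 104.8, 244.1]
tool_rot: [[0.097, -0.995, 0.0], [-0.995, -0.097, 0.0], [-0.0, -0.0, -1.0]]
contact_force: [0.4, 0.4, 0.2]
finger_gap: 23.6
```

```bash
python3 - <<'E'
from h import *
c=grab('side','s7')
u=np.array([-.0976,.9952]);S=np.array([589.6,118.6])
plan([(*(S+u*d),243.7,-84.4) for d in(-14,0,16,16.5,17)])
a=cv2.resize(c['image'][130:200,220:290],None,fx=8,fy=8,interpolation=cv2.INTER_CUBIC)[:600]
cv2.imwrite('pics/z7.png',a[:,:,::-1])
E
```

```text
clk 9.05 at [591.2 104.8 244.1] ang -84.44 F [-1.16 -0.42 -0.98] gap 23.80076636974568
[-0.0004, 0.0, -0.0007, 0.0001, 0.0003, 0.0004]
[-0.0004, 0.0, -0.0007, -0.0139, 0.0003, 0.0004]
[-0.0004, 0.0, -0.0007, -0.0299, 0.0003, 0.0004]
[-0.0004, 0.0, -0.0007, -0.0304, 0.0003, 0.0004]
[-0.0004, 0.0, -0.0007, -0.0309, 0.0003, 0.0004]
```

View pics/z7.png

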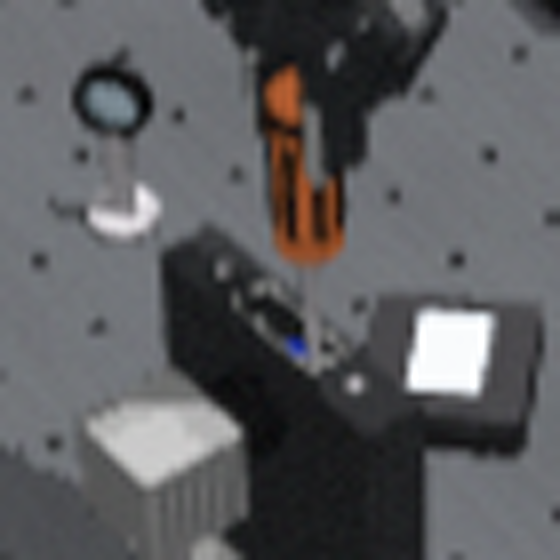

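The shank is in the gap with no contact force. First stroke, towards the left (-x of the tool).

>>> send_rows(
  moves=[
    [0,0,0,-0.004,0.0003,0.0004,-1],
    [0,0,0,-0.008,0.0003,0.0004,-1],
    [0,0,0,-0.011,0.0003,0.0004,-1],
    [0,0,0,-0.014,0.0003,0.0004,-1],
    [0,0,0,-0.017,0.0003,0.0004,-1],
    [0,0,0,-0.02,0.0003,0.0004,-1],
    [0,0,0,-0.023,0.0003,0.0004,-1],
    [0,0,0,-0.026,0.0003,0.0004,-1],
    [0,0,0,-0.028,0.0003,0.0004,-1],
    [0,0,0,-0.03,0.0003,0.0004,-1],
    [0,0,0,-0.03,0.0003,0.0004,-1],
    [0,0,0,-0.03,0.0003,0.0004,-1],
    [0,0,0,-0.03,0.0003,0.0004,-1],
    [0,0,0,-0.03,0.0003,0.0004,-1],
  ],
)

```text
clock: 10.8
ee_pos: [588.0, 134.6, 243.7]
tool_rot: [[0.097, -0.995, 0.0], [-0.995, -0.097, 0.0], [-0.0, -0.0, -1.0]]
contact_force: [0.2, -0.2, -1.6]
finger_gap: 23.8
```

```bash
python3 - <<'E'
from h import *
c=grab('side','s8')
u=np.array([-.0976,.9952]);S=np.array([589.6,118.6])
s=r.sense(); print('along',(s['ee_pos'][:2]-S)@u,'across',(s['ee_pos'][:2]-S)@np.array([u[1],-u[0]]))
plan([(*(S+u*d),243.7,-84.4) for d in(16.5,17)])
a=cv2.resize(c['image'][130:200,220:290],None,fx=8,fy=8,interpolation=cv2.INTER_CUBIC)[:600]
cv2.imwrite('pics/z8.png',a[:,:,::-1])
E
```

```text
along 16.01933428831656 across -0.012317355793527282
clk 10.85 at [588.  134.5 243.7] ang -84.44 F [ 0.65  0.52 -0.78] gap 23.960776079530266
[-0.0003, 0.0001, -0.0008, -0.0005, -0.0, -0.0]
[-0.0003, 0.0001, -0.0008, -0.001, -0.0, -0.0]
```

View pics/z8.png

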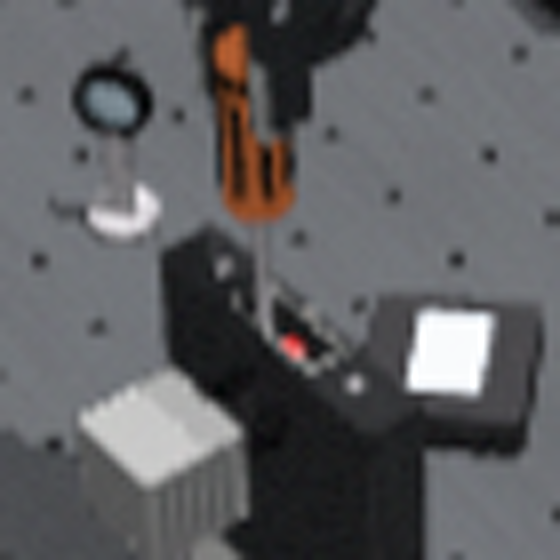

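Red has come to the middle and the force is near zero. I'll lift straight out and check.

>>> send_rows(
  moves=[
    [0,0,0,0,0,-0.008,-1],
    [0,0,0,0,0,-0.016,-1],
    [0,0,0,0,0,-0.025,-1],
    [0,0,0,0,0,-0.025,-1],
    [0,0,0,0,0,-0.025,-1],
  ],
)

```text
clock: 11.48
ee_pos: [588.0, 134.5, 268.7]
tool_rot: [[0.097, -0.995, 0.0], [-0.995, -0.097, 0.0], [-0.0, -0.0, -1.0]]
contact_force: [-0.8, -0.0, -0.3]
finger_gap: 24.0
```

```bash
cat > look.py <<'E'
from h import *
import sys
def look(tag,extra=()):
    c=grab('side',tag)
    u=np.array([-.0976,.9952]);S=np.array([589.6,118.6])
    s=r.sense(); print('along',(s['ee_pos'][:2]-S)@u,'across',(s['ee_pos'][:2]-S)@np.array([u[1],-u[0]]))
    plan([(*(S+u*d),z,-84.4) for d,z in extra])
    a=cv2.resize(c['image'][130:200,220:290],None,fx=8,fy=8,interpolation=cv2.INTER_CUBIC)[:600]
    cv2.imwrite(f'pics/z{tag}.png',a[:,:,::-1])
    # saturated blob on slot -> slot coordinate in side frame (tooth tip 11 mm down)
    hsv=cv2.cvtColor(c['image'],cv2.COLOR_RGB2HSV); w=hsv[164:182,246:266,1].astype(float)*hsv[164:182,246:266,2]/255
    w=np.clip(w-90,0,None); yy,xx=np.mgrid[164:182,246:266]
    if w.sum()>0:
        p=rayz(c,((w*xx).sum()/w.sum(),(w*yy).sum()/w.sum()),136); print('tooth',p.round(1),'along', (p[:2]-np.array([590.75,117.1]))@u)
if __name__=='__main__': look(sys.argv[1],[tuple(map(float,a.split(','))) for a in sys.argv[2:]])
E
python3 look.py s9 -14,268 -14,243.7 16,243.7
python3 - <<'E'
from h import *
u=np.array([-.0976,.9952])
for t in('side0','s7','s8','s9'):
    c=pickle.load(open(t+'.pkl','rb'))
    hsv=cv2.cvtColor(c['image'],cv2.COLOR_RGB2HSV); w=hsv[164:182,246:266,1].astype(float)*hsv[164:182,246:266,2]/255
    w=np.clip(w-90,0,None); yy,xx=np.mgrid[164:182,246:266]
    p=rayz(c,((w*xx).sum()/w.sum(),(w*yy).sum()/w.sum()),136); print(t,p.round(1),'along', (p[:2]-np.array([590.75,117.1]))@u)
E
```

```text
along 16.000256303096958 across -0.14135993988659568
clk 11.525 at [587.9 134.5 268.4] ang -84.45 F [ 0.77  0.74 -0.86] gap 23.80944492384881
[0.0001, 0.0, -0.0008, 0.03, -0.0002, 0.0004]
[0.0001, 0.0, -0.0008, 0.03, -0.0002, 0.0247]
[0.0001, 0.0, -0.0008, 0.0, -0.0001, 0.0247]
tooth [592.8 119.4 136. ] along 2.1124071749350763
side0 [593.2 118.5 136. ] along 1.10797219765669
s7 [593.7 116.5 136. ] along -0.9013044687119488
s8 [592.8 119.4 136. ] along 2.122511423872834
s9 [592.8 119.4 136. ] along 2.1124071749350763
```

View pics/zs9.png

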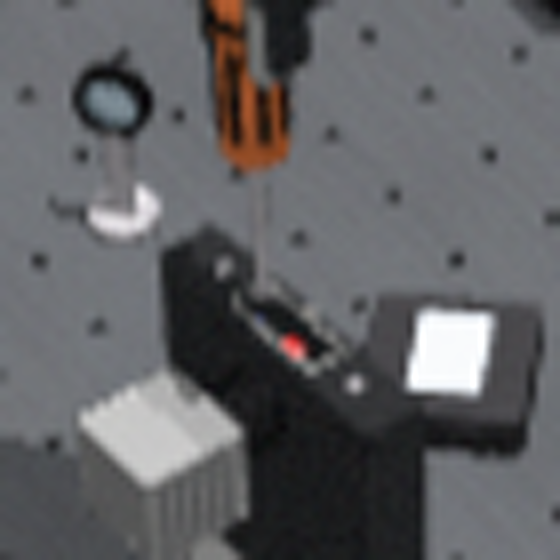

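Red sits near the middle, within about 2 mm, and the blue tooth has moved to the left end. Next stroke: back over to -13 mm and down.

>>> send_rows(
  moves=[
    [0,0,0,0.01,0,-0.002,-1],
    [0,0,0,0.02,0,-0.002,-1],
    [0,0,0,0.029,0,-0.002,-1],
    [0,0,0,0.029,0,-0.002,-1],
    [0,0,0,0.029,0,-0.002,-1],
    [0,0,0,0.029,0,0.005,-1],
    [0,0,0,0.029,0,0.012,-1],
    [0,0,0,0.029,0,0.019,-1],
    [0,0,0,0.029,0,0.0247,-1],
    [0,0,0,0.029,0,0.0247,-1],
    [0,0,0,0.029,0,0.0247,-1],
    [0,0,0,0.029,0,0.0247,-1],
  ],
)

```text
clock: 13.02
ee_pos: [590.9, 105.7, 244.1]
tool_rot: [[0.097, -0.995, 0.001], [-0.995, -0.097, 0.0], [-0.0, -0.001, -1.0]]
contact_force: [-0.7, -1.3, -0.5]
finger_gap: 24.0
```

```bash
python3 look.py s10 -13,243.7 15.7,243.7 16,243.7
```

```text
along -12.983733343231751 across 0.012738313310666284
clk 13.075 at [590.9 105.7 244.1] ang -84.44 F [ 0.37 -0.   -1.02] gap 23.786164631897446
[-0.0006, 0.0, -0.0008, 0.0, 0.0, 0.0004]
[-0.0006, 0.0, -0.0008, -0.0287, 0.0, 0.0004]
[-0.0006, 0.0, -0.0008, -0.029, 0.0, 0.0004]
tooth [593.4 117.5 136. ] along 0.10839391148314394
```

View pics/zs10.png

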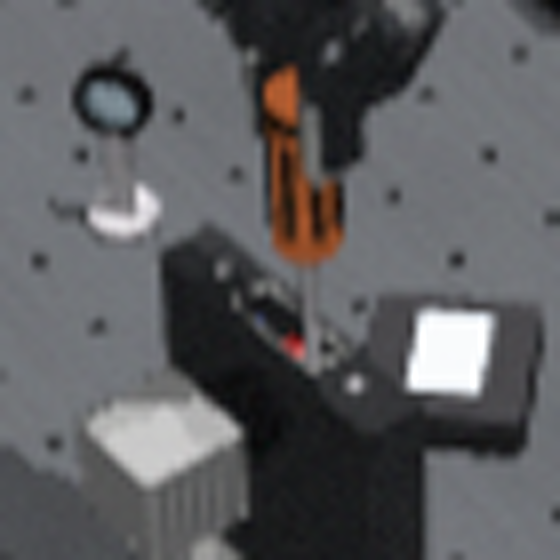

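The driver is in the gap right of red with no force. Second stroke.

>>> send_rows(
  moves=[
    [0,0,0,-0.003,0,0.0004,-1],
    [0,0,0,-0.006,0,0.0004,-1],
    [0,0,0,-0.009,0,0.0004,-1],
    [0,0,0,-0.012,0,0.0004,-1],
    [0,0,0,-0.015,0,0.0004,-1],
    [0,0,0,-0.018,0,0.0004,-1],
    [0,0,0,-0.021,0,0.0004,-1],
    [0,0,0,-0.024,0,0.0004,-1],
    [0,0,0,-0.027,0,0.0004,-1],
    [0,0,0,-0.029,0,0.0004,-1],
    [0,0,0,-0.029,0,0.0004,-1],
    [0,0,0,-0.029,0,0.0004,-1],
    [0,0,0,-0.029,0,0.0004,-1],
    [0,0,0,-0.029,0,0.0004,-1],
  ],
)

```text
clock: 14.82
ee_pos: [588.1, 134.4, 243.7]
tool_rot: [[0.097, -0.995, 0.001], [-0.995, -0.097, 0.0], [-0.0, -0.001, -1.0]]
contact_force: [-0.2, -1.0, -1.1]
finger_gap: 24.0
```

```bash
python3 look.py s11 16,268
```

```text
along 15.92985084980931 across 0.06096506948331138
clk 14.875 at [588.1 134.5 243.7] ang -84.45 F [-0.28 -0.01 -1.12] gap 23.85542348515592
[-0.0006, -0.0, -0.0009, -0.0001, 0.0, -0.0243]
tooth [592.9 119.7 136. ] along 2.3436101906400855
```

View pics/zs11.png

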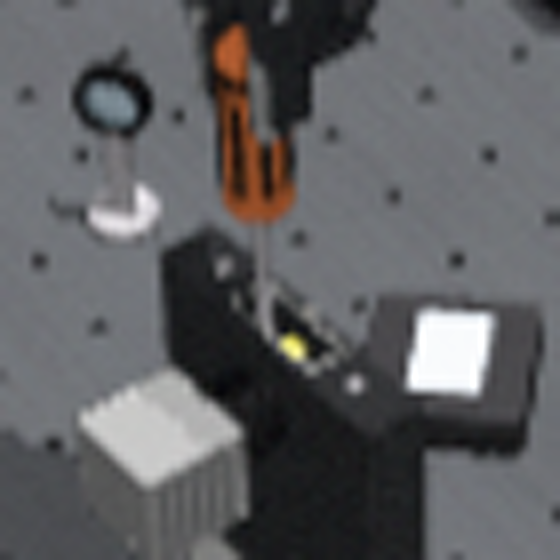

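Yellow has come to the middle. I'll lift, hold a moment, then go over and down for the third stroke.

>>> send_rows(
  moves=[
    [0,0,0,0,0,-0.008,-1],
    [0,0,0,0,0,-0.016,-1],
    [0,0,0,0,0,-0.026,-1],
    [0,0,0,0,0,-0.026,-1],
    [0,0,0,0,0,-0.026,-1],
    [0,0,0,0,0,-0.026,-1],
  ],
)

```text
clock: 15.62
ee_pos: [587.9, 134.4, 269.1]
tool_rot: [[0.097, -0.995, -0.0], [-0.995, -0.097, -0.0], [0.0, 0.0, -1.0]]
contact_force: [0.3, -0.7, -1.3]
finger_gap: 23.6
```

```bash
python3 look.py s12 -13,270 -13,243.7
```

```text
along 15.898927275304727 across -0.19978933834376492
clk 15.675 at [587.8 134.4 269.1] ang -84.45 F [-0.44  0.15 -1.45] gap 24.058373974518677
[0.0003, -0.0, -0.0009, 0.0289, -0.0002, -0.0009]
[0.0003, -0.0, -0.0009, 0.0289, -0.0002, 0.0254]
tooth [592.8 119.7 136. ] along 2.4116072339979837
```

View pics/zs12.png

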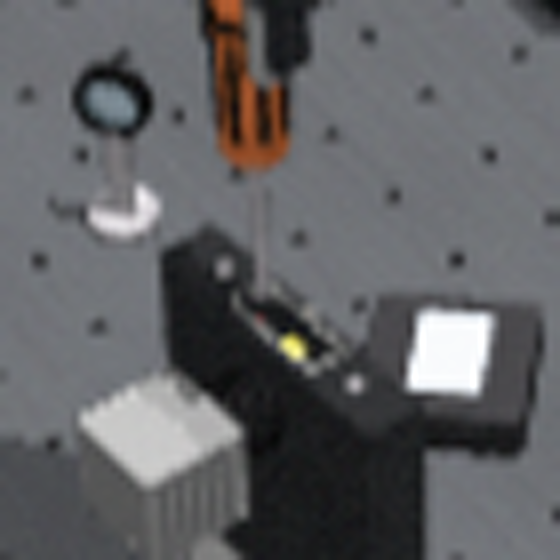

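Yellow is centred to about 1–2 mm at the tooth tip and the driver is clear. Third stroke.

>>> send_rows(
  moves=[
    [0,0,0,0.01,0,-0.001,-1],
    [0,0,0,0.02,0,-0.001,-1],
    [0,0,0,0.029,0,-0.001,-1],
    [0,0,0,0.029,0,-0.001,-1],
    [0,0,0,0.029,0,-0.001,-1],
    [0,0,0,0.029,0,0.005,-1],
    [0,0,0,0.029,0,0.012,-1],
    [0,0,0,0.029,0,0.019,-1],
    [0,0,0,0.029,0,0.0254,-1],
    [0,0,0,0.029,0,0.0254,-1],
    [0,0,0,0.029,0,0.0254,-1],
    [0,0,0,0.029,0,0.0254,-1],
  ],
)

```text
clock: 17.18
ee_pos: [590.9, 105.6, 244.2]
tool_rot: [[0.097, -0.995, 0.0], [-0.995, -0.097, -0.0], [0.0, -0.0, -1.0]]
contact_force: [0.0, -0.1, -0.5]
finger_gap: 23.6
```

```bash
python3 look.py s13 15.9,243.7
```

```text
along -13.095275568794492 across 0.005689665908470289
clk 17.225 at [590.9 105.6 244.2] ang -84.45 F [ 1.07  0.44 -0.78] gap 23.871130520463947
[-0.0005, -0.0, -0.0009, -0.029, 0.0, 0.0005]
tooth [592.3 117.9 136. ] along 0.6722210778333809
```

View pics/zs13.png

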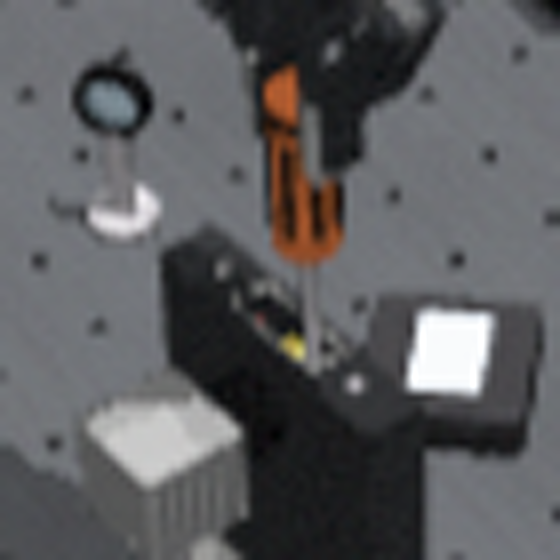

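Down in the gap right of yellow with no force.

>>> send_rows(
  moves=[
    [0,0,0,-0.003,0,0.0004,-1],
    [0,0,0,-0.006,0,0.0004,-1],
    [0,0,0,-0.009,0,0.0004,-1],
    [0,0,0,-0.012,0,0.0004,-1],
    [0,0,0,-0.015,0,0.0004,-1],
    [0,0,0,-0.018,0,0.0004,-1],
    [0,0,0,-0.021,0,0.0004,-1],
    [0,0,0,-0.024,0,0.0004,-1],
    [0,0,0,-0.027,0,0.0004,-1],
    [0,0,0,-0.029,0,0.0004,-1],
    [0,0,0,-0.029,0,0.0004,-1],
    [0,0,0,-0.029,0,0.0004,-1],
    [0,0,0,-0.029,0,0.0004,-1],
    [0,0,0,-0.029,0,0.0004,-1],
  ],
)

```text
clock: 18.98
ee_pos: [588.1, 134.3, 243.8]
tool_rot: [[0.097, -0.995, 0.0], [-0.995, -0.097, 0.0], [0.0, -0.0, -1.0]]
contact_force: [-0.2, -0.2, -1.4]
finger_gap: 23.8
```

```bash
python3 look.py s14 16,268
```

```text
along 15.813735637889824 across 0.03609198134325909
clk 19.025 at [588.1 134.3 243.8] ang -84.46 F [ 1.02 -0.5  -0.46] gap 23.637978882114425
[-0.0005, -0.0, -0.001, -0.0002, 0.0, -0.0242]
tooth [592.4 119.6 136. ] along 2.366027435057641
```

View pics/zs14.png

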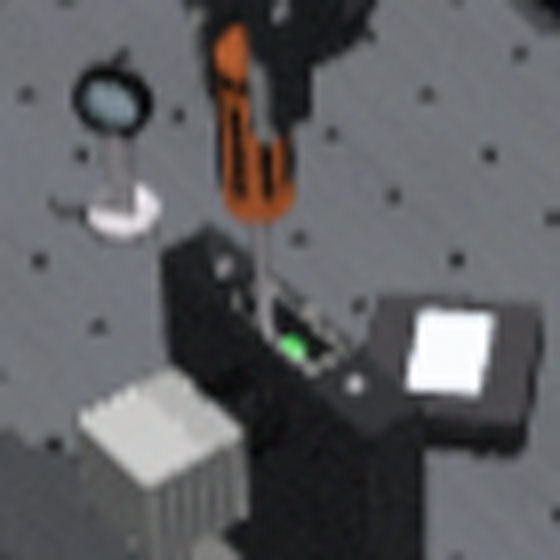

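Green is at the middle. I'll lift straight out and hold.

>>> send_rows(
  moves=[
    [0,0,0,0,0,-0.008,-1],
    [0,0,0,0,0,-0.016,-1],
    [0,0,0,0,0,-0.03,-1],
    [0,0,0,0,0,-0.045,-1],
    [0,0,0,0,0,-0.055,-1],
    [0,0,0,0,0,-0.055,-1],
    [0,0,0,0,0,-0.055,-1],
  ],
)

```text
clock: 19.9
ee_pos: [587.9, 134.3, 298.3]
tool_rot: [[0.097, -0.995, -0.0], [-0.995, -0.097, -0.0], [0.0, 0.0, -1.0]]
contact_force: [-0.4, 0.8, -1.4]
finger_gap: 24.2
```

```bash
python3 look.py s15; python3 -c "
from h import *
plan([(530,-80,300,-45),(470.3,-258,300,-3.4)])"
```

```text
along 15.815618989069979 across -0.3248058072021365
clk 19.95 at [587.7 134.3 298. ] ang -84.46 F [ 0.31 -0.47 -0.38] gap 23.954048419689638
tooth [592.5 119.8 136. ] along 2.492188223976151
clk 19.95 at [587.7 134.3 298. ] ang -84.46 F [ 0.31 -0.47 -0.38] gap 23.954048419689638
[0.0008, 0.0002, -0.6887, 0.2077, 0.0781, -0.0019]
[0.0007, 0.0005, -1.4148, 0.3791, 0.1547, -0.0019]
```

View pics/zs15.png

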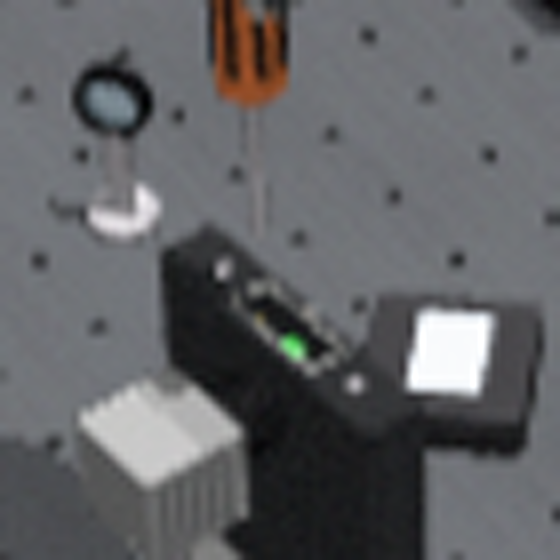

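Green sits in the slot's middle, at about (292,347) in the crop, and the driver is clear. Now back to above the rack hole.

>>> send_rows(
  moves=[
    [0,0,-0.17,0.05,0.02,-0.002,-1],
    [0,0,-0.34,0.1,0.039,-0.002,-1],
    [0,0,-0.52,0.155,0.058,-0.002,-1],
    [0,0,-0.6887,0.2077,0.0781,-0.0019,-1],
    [0,0,-0.87,0.25,0.097,-0.002,-1],
    [0,0,-1.05,0.295,0.117,-0.002,-1],
    [0,0,-1.23,0.34,0.137,-0.002,-1],
    [0,0,-1.4148,0.3791,0.1547,-0.0019,-1],
    [0,0,-1.4148,0.3791,0.1547,-0.0019,-1],
    [0,0,-1.4148,0.3791,0.1547,-0.0019,-1],
    [0,0,-1.4148,0.3791,0.1547,-0.0019,-1],
    [0,0,-1.4148,0.3791,0.1547,-0.0019,-1],
    [0,0,-1.4148,0.3791,0.1547,-0.0019,-1],
  ],
)

```text
clock: 21.58
ee_pos: [470.6, -257.4, 300.1]
tool_rot: [[0.998, -0.059, -0.001], [-0.059, -0.998, -0.0], [-0.001, 0.0, -1.0]]
contact_force: [-0.3, -0.0, 0.4]
finger_gap: 23.7
```

```bash
python3 - <<'E'
from h import *
c=grab('side','s16'); t=grab('top','t16')
plan([(470.35,-258.03,220,-3.4)])
a=cv2.resize(c['image'][220:340,240:360],None,fx=5,fy=5,interpolation=cv2.INTER_CUBIC)[:600]
cv2.imwrite('pics/z16.png',a[:,:,::-1])
# wheel check from the top
a=cv2.resize(t['image'][180:240,190:270],None,fx=8,fy=8,interpolation=cv2.INTER_CUBIC)
cv2.imwrite('pics/z16t.png',a[:,:,::-1])
E
```

```text
clk 21.675 at [ 470.5 -257.6  300.1] ang -3.37 F [ 0.03  0.15 -0.93] gap 23.87377970804599
[0.0003, 0.0007, 0.0004, -0.0001, 0.0004, 0.0801]
```

View pics/z16.png

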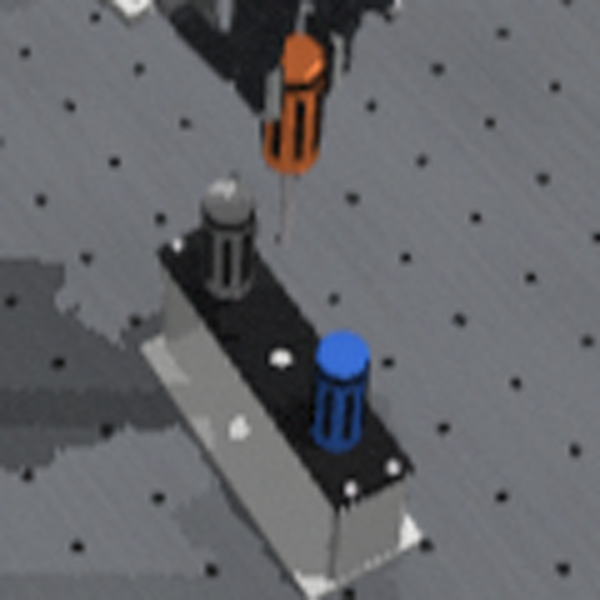

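View pics/z16t.png

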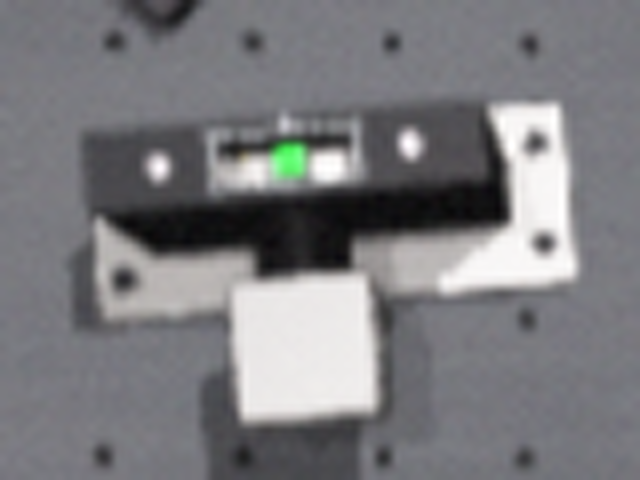

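In the top view the green tooth is at column 289 of the crop, with the slot's middle at about 290–294, so about 1 mm off. In the side view the driver is upright and the middle hole is empty. I'll lower to just above the plate and let it settle.

>>> send_rows(
  moves=[
    [0,0,0,-0.0001,0.0004,0.03,-1],
    [0,0,0,-0.0001,0.0004,0.06,-1],
    [0,0,0,-0.0001,0.0004,0.08,-1],
    [0,0,0,-0.0001,0.0004,0.08,-1],
    [0,0,0,-0.0001,0.0004,0.08,-1],
    [0,0,0,-0.0001,0.0004,0.08,-1],
    [0,0,0,-0.0001,0.0004,0.08,-1],
    [0,0,0,-0.0001,0.0004,0.08,-1],
  ],
)

```text
clock: 22.68
ee_pos: [470.6, -258.2, 220.6]
tool_rot: [[0.998, -0.059, -0.0], [-0.059, -0.998, -0.001], [0.0, 0.001, -1.0]]
contact_force: [-0.2, 0.3, -0.7]
finger_gap: 24.3
```

```bash
python3 - <<'E'
from h import *
c=grab('side','s17')
plan([(470.35,-258.03,170,-3.4),(470.35,-258.03,136.2,-3.4)])
a=cv2.resize(c['image'][230:330,250:350],None,fx=6,fy=6,interpolation=cv2.INTER_CUBIC)[:600]
cv2.imwrite('pics/z17.png',a[:,:,::-1])
E
```

```text
clk 22.725 at [ 470.5 -258.1  220.4] ang -3.37 F [ 0.83  0.1  -0.17] gap 23.434547352305525
[0.0005, 0.0003, 0.0005, -0.0001, -0.0001, 0.0504]
[0.0005, 0.0003, 0.0005, -0.0001, -0.0001, 0.0842]
```

View pics/z17.png

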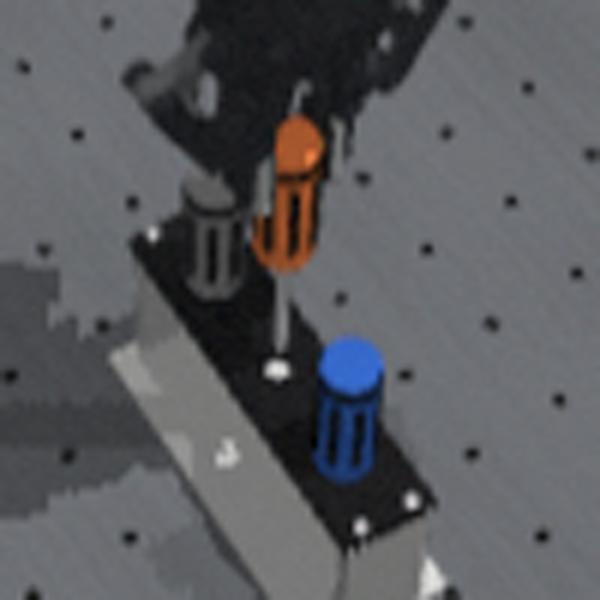

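The shank tip is right above the empty hole, at about (277,368) in the crop. I'll insert down to 1 mm above the pick height.

>>> send_rows(
  moves=[
    [0,0,0,-0.0001,0,0.012,-1],
    [0,0,0,-0.0001,0,0.024,-1],
    [0,0,0,-0.0001,0,0.036,-1],
    [0,0,0,-0.0001,0,0.048,-1],
    [0,0,0,-0.0001,0,0.06,-1],
    [0,0,0,-0.0001,0,0.072,-1],
    [0,0,0,-0.0001,0,0.0835,-1],
    [0,0,0,-0.0001,0,0.0835,-1],
    [0,0,0,-0.0001,0,0.0835,-1],
    [0,0,0,-0.0001,0,0.0835,-1],
  ],
)

```text
clock: 23.98
ee_pos: [470.3, -258.2, 136.9]
tool_rot: [[0.998, -0.059, -0.0], [-0.059, -0.998, -0.001], [-0.0, 0.001, -1.0]]
contact_force: [-0.3, -0.4, -0.3]
finger_gap: 23.9
```

```bash
python3 - <<'E'
from h import *
c=grab('side','s18')
plan([(470.35,-258.03,136,-3.4)])
a=cv2.resize(c['image'][230:330,250:350],None,fx=6,fy=6,interpolation=cv2.INTER_CUBIC)[:600]
cv2.imwrite('pics/z18.png',a[:,:,::-1])
E
```

```text
clk 24.025 at [ 470.4 -258.2  136.9] ang -3.38 F [ 0.17 -0.66 -0.81] gap 23.805296931699985
[0.0005, 0.0002, 0.0004, -0.0, -0.0001, 0.0009]
```

View pics/z18.png

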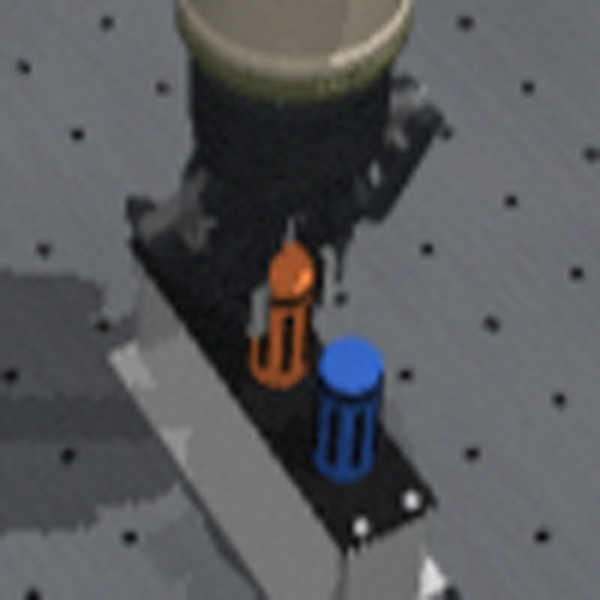

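The driver is in the hole. I'll lower the last millimetre and open the jaws.

>>> send_rows(
  moves=[
    [0,0,0,0,0,0.0008,-1],
    [0,0,0,0,0,0.0008,-1],
    [0,0,0,0,0,0.0008,-0.3],
    [0,0,0,0,0,0.0008,0],
    [0,0,0,0,0,0.0008,0.5],
    [0,0,0,0,0,0.0008,1],
    [0,0,0,0,0,0.0008,1],
    [0,0,0,0,0,0.0008,1],
    [0,0,0,0,0,0.0008,1],
  ],
)

```text
clock: 25.15
ee_pos: [470.3, -258.1, 136.1]
tool_rot: [[0.998, -0.059, -0.0], [-0.059, -0.998, -0.0], [-0.0, 0.0, -1.0]]
contact_force: [-0.5, -0.5, 0.2]
finger_gap: 85.3
```

>>> send_rows(
  moves=[
    [0,0,0,0,0,-0.02,1],
    [0,0,0,0,0,-0.05,1],
    [0,0,0,0,0,-0.09,1],
    [0,0,0,0,0,-0.13,1],
    [0,0,0,0,0,-0.17,1],
    [0,0,0,0,0,-0.17,1],
    [0,0,0,-0.08,0,-0.2,1],
    [0,0,0,-0.08,-0.05,-0.2,1],
    [0,0,0,-0.08,-0.1,-0.2,1],
    [0,0,0,-0.08,-0.15,-0.2,1],
    [0,0,0,-0.08,-0.15,-0.2,1],
    [0,0,0,-0.08,-0.15,-0.2,1],
    [0,0,0,-0.08,-0.15,-0.2,1],
  ],
)

```text
clock: 26.78
ee_pos: [399.2, -104.4, 335.5]
tool_rot: [[0.998, -0.06, -0.001], [-0.06, -0.998, -0.0], [-0.001, 0.0, -1.0]]
contact_force: [-0.6, 1.0, 0.7]
finger_gap: 85.3
```

```bash
python3 - <<'E'
from h import *
c=grab('side','s19'); t=grab('top','t19')
plan([])
for n,C in(('side',c),('top',t)):
    W=world(C)
    m=(abs(W[...,2]-160)<7)&(W[...,0]>440)&(W[...,0]<500)&(W[...,1]>-340)&(W[...,1]<-180)
    k,l,s,ce=cv2.connectedComponentsWithStats(m.astype(np.uint8))
    for i in range(1,k):
        if s[i,4]>20: P=W[l==i]; print(n,P.mean(0).round(1),C['image'][l==i].mean(0).round())
a=cv2.resize(c['image'][150:330,220:360],(467,600),interpolation=cv2.INTER_CUBIC)
b=cv2.resize(t['image'][180:280,190:410],(330,150),interpolation=cv2.INTER_CUBIC)
o=np.zeros((600,800,3),np.uint8);o[:,:467]=a;o[:150,470:800]=b
cv2.imwrite('pics/z19.png',o[:,:,::-1])
E
```

```text
clk 26.875 at [ 399.2 -104.5  335.7] ang -3.47 F [ 0.23 -0.09 -0.68] gap 85.2864076955789
side [ 472.9 -209.6  158.6] [147. 146. 147.]
side [ 469.9 -261.8  158.6] [214. 136.  71.]
side [ 466.4 -313.3  158.3] [ 57. 105. 195.]
top [ 473.3 -203.6  159.2] [188. 183. 184.]
top [ 470.4 -255.7  159.7] [233. 169.  76.]
top [ 467.4 -307.   159.7] [ 72. 135. 226.]
```

View pics/z19.png

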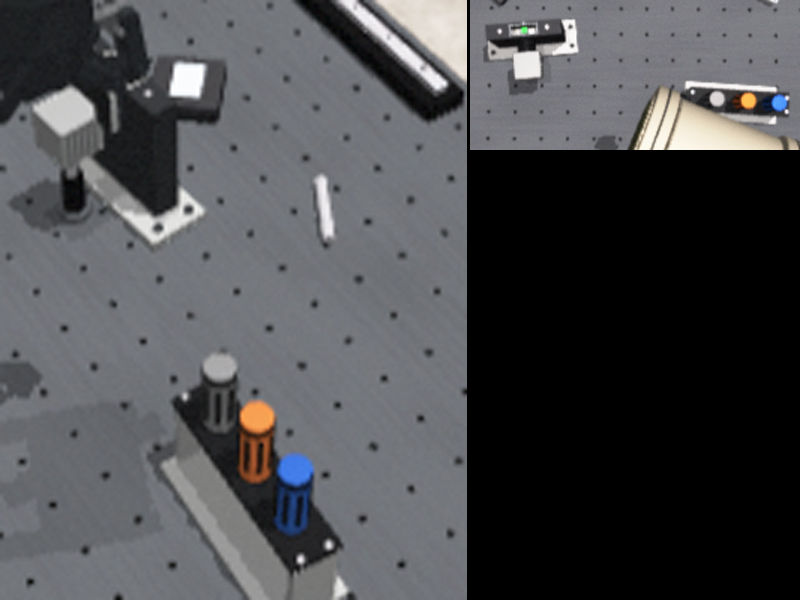

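All three drivers hang upright with tops at about 159 mm, the orange one back in the middle hole. Green shows in the slot, and the gripper is open and clear of everything.

```bash
python3 -c "
from plant import r
print(r.job_done())"
```

```text
the job is handed in; nothing more can be done
None
```

The green filter is in the aperture, and the orange driver hangs back in its own hole, the middle one of the rack. I handed the job in at about 27 s; no verdict was reported.

**What I did:** I took the orange driver from the rack. Through the slot I pushed three teeth to the left: blue to red, red to yellow, yellow to green. I lifted the driver clear after each stroke, then hung it back and let go.

**Last checks:**
- **Wheel:** the top view, taken with the driver over the rack, put the green tooth about 1–1.5 mm off the slot's middle at its tip, roughly 1 mm at the filter. The side camera read about 2.4 mm. That reading is biased because the slot wall hides part of the tooth; it read the blue tooth about 1.4 mm too far left at the start.
- **Drivers:** all three stand upright with tops at about 159 mm, within about 1 mm of their starting positions.
- **Gripper:** open and clear, with no contact force.
- **Yellow step:** I judged this from the side camera only, at about 1–2.4 mm off at the tooth tip, within tolerance.

The two cameras disagreed by 3–6 mm along y. I averaged them and checked the result against the held driver.

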